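# Fold out the board hook and hang the creasing cassette

## Robot

A 6-joint arm with a two-finger parallel gripper is mounted at the origin on the work surface. World frame = base frame: x ahead of the robot, y to its left, z up, the work surface at z = 0. Lengths are in m, angles in degrees, forces in N, time in s.
With the tool pointing down it reaches from about 0.3 to 0.75 m from the base axis. Payload 8.5 kg.
Tool frame: the origin (TCP) lies midway between the tips of the shut fingers; the grasp point (between the pads) lies 19 mm behind it (env.tcp_to_grasp is the z of the grasp point in the tool frame, in m); z points along the fingers, y is the line along which they close (so a half turn about z gives the same grasp; the last joint's range is limited). The gripper opens to 85 mm and grips with 20 to 120 N. Pads are 22 mm wide; open, the fingers measure 114 mm over their backs; the gripper's body (76 mm by 85 mm) begins 54 mm behind the grasp point. The pads swing forward as they close: fully open they stand 13 mm farther back than shut.
Start: joints at [52.237, 21.807, 74.336, -0, 83.858, -12.336], TCP at [0.236, 0.497, 0.2] pointing down, gripper open.
Joint ranges: [-178.18, 178.18], [-50.72, 133.34], [12.68, 142.11], [-81.47, 261.47], [9.98, 163.14], [-165.26, 165.26]. Speed limits (degrees/s): [136.94, 136.94, 180, 180, 180, 180].

## Interface

Orientations are given as a 3x3 rotation matrix whose columns are the frame's x, y, z axes.
In Python, from rig import env, imaging, job, models gives the robot as it stands. The module is installed in compiled form; this text tells all that it offers.
- The arm moves only by the tool jog_arm, never from a script. Its argument "plan" is text: rows parted by semicolons, each of 7 numbers parted by spaces: the turn, a rotation vector about the tool's x, y, z in degrees, then the shift along the tool's x, y, z in cm, then the closure in counts, from 0 (fully open) to 255 (shut). In form: rx ry rz x y z claw; .... A call has 1 to 10 rows; each row shifts and turns the commanded pose from where the row before left it, along the tool's axes as they then stand; what a row does not reach is not made up. A row lasts 1/12 s, in which the tool goes at most 41.7 mm and 7.16 degrees, less where a joint would pass 70% of its speed; a pose out of reach is approached as far as the arm can. A call with a gripper value outside its range is refused whole. The fingers move at their own pace and stop on an object; "grip_force" is the grip in N (left out, the last holds). Time passes only in rows, so rows that do not move let the fingers close. It gives the time, the measured TCP pose, the force, the opening and the grip force at its end, in the units of the state.
- env.observe(): the state, without advancing time (a new reading comes with each control period).
- imaging.get_image(name): name is "scene" or "top" or "wrist"; returns a dict with "pixels" (384x512x3 uint8, red, green, blue), "depth" (384x512 float32, m along the optical axis (not along the pixel's ray), 0 where there is no reading), "fov_y" (degrees; the focal length in pixels is half the picture's height over the tangent of half this angle, whatever the lens; pixels are square), "cx", "cy" (the principal point, pixels), "world_from_camera" (4x4, takes a point from camera to world coordinates). Camera axes: x right, y down, z forward; pixel columns grow to the right and rows downward; lengths in m; the calibration is good to about 2 mm. The wrist camera is an equidistant fisheye: a pixel r from the principal point sees the ray r / f radians off the axis. A picture is of the moment at which its call begins.
- job.close_job(): hands the job in; it is judged then, once.
Trained networks look in the newest picture that a camera, given by its name, has taken for a name from the list of things; names that differ only in an ending like _2 or _b are one class to them, and where a whole thing is asked for, a point or a joint stands for the part that bears it (a point fixed in the world has none). Each returns a list of dicts, best first, with "confidence" (0 to 1); they miss things now and then, are a little off and sometimes report something else, mostly with a low value. They report only what shows in the picture. A call takes as long as a camera call. They do not tell look-alikes from the thing itself.
- models.outline_of(camera, query): "region" (384x512 bool, what is visible of it) and "bbox" ([centre column, centre row, width, height] in pixels, round what is visible of it).
- models.tip_of(camera, query): "at" ([column, row] in pixels: a listed point, or the origin of a listed thing).
The state is a dict: "time_s": time; "q": joint angles; "qvel": joint speeds; "joint_efforts": joint torques, N m; "position": TCP position; "tool_rot": TCP orientation; "ft_force": force on the tool from outside, world axes, zero at the start; "wrist_torque": the same for the moment, N m; "grip_width": finger opening in m; "gripper_force": force on a finger pad.
Only numpy, scipy, OpenCV 4.12 (cv2) and the standard library are available. Lean on these libraries where they do the work, as an engineer would, in place of code of your own. Each camera call takes 0.05 s, during which the arm holds its last target. There are 200 camera calls.

## Task

Swing the folded hook on the green tool board all the way out until it meets its stop, then hang the red creasing cassette on it: thread it onto the steel peg, push it in past the sprung brass leaf until it is fully home against the yellow shoulder, press it there with about 15 N for a second to bed it, and let go so that it hangs upright. Feel your way: never press on the hook with more than 25 N, by finger (a pinch presses too) or by the cassette, and leave the blue cassette and everything else where it stands.

Things in the scene. Friction and masses are not known exactly. Their poses are not given: they have to be found in the camera images.
- board: upright green tool board, 300 wide, 12 thick, 200 high, fixed to the table on a dark steel foot. Origin on the table exactly below the hook's hinge pin. Its x axis runs along the board, its face looks to its own -y, z is up. The face lies 20 mm to +y of the pin; the board spans x from -45 to +255 mm, the outer part of the folded hook overhangs its end in free air, with nothing behind or below it
- hook (a joint): angle of the folding hook about its vertical hinge pin, rad. 0: folded flat, the peg pointing along the board's -x, parallel to the board; it grows counter-clockwise seen from above, to 1.571 at the hard stop, the peg then pointing straight out of the face (board's -y). The hinge is stiff (0.22 N m of friction: 2 N at 120 mm) and stays where it is left. The stop is rigid. Starts at 0 to 0.15
- hook_pin (a point): on the hinge pin at the height of the peg's axis, 150 mm over the table. Axes turn with the hook: its own -x points along the peg to the tip, z up
- peg_seat (a point): centre of the yellow shoulder face, on the peg's axis, 50 mm out from the pin; same axes as hook_pin. The yellow arm (26 x 26 mm section) runs from the pin to here. From here a bare steel peg, 12 mm in diameter, runs 75 mm on along -x, then tapers over 14 mm to a 5 mm tip
- peg_tip (a point): the very tip of the peg, on its axis, 89 mm from the shoulder and 139 mm from the pin
- leaf_crest (a point): crest of the brass leaf spring on top of the peg, 3 mm wide, 42.5 mm from the shoulder, 9.5 mm above the peg's axis: it bulges 3.5 mm above the peg and slopes off to 29 and 56 mm from the shoulder. It sinks flush into the peg when pressed down with 1 to 5 N, so pushing the cassette past it takes a few newtons along the peg
- red_cassette_center (a point): centre of the red cassette, a standing plastic block 44 (its x) x 26 (its y) x 90 (its z) mm with a steel disc on each broad face, 0.2 to 0.4 kg, stands upright on the table. Origin half-way up. A round through bore, 16 mm in diameter, runs along its y axis, 17 mm above this centre. Symmetric: either broad face may go first
- red_cassette_bore (a point): middle of the red cassette's bore, 62 mm above its underside, 28 mm below its top, 13 mm from both broad faces; same axes as the cassette. When hung fully home (rigid: steel on plastic, no give) it lies 13 mm outward of peg_seat, and 2 mm below the peg's axis as the bore's roof rests on the peg
- blue_cassette_center (a point): centre of a blue cassette of the same shape, a bystander: leave it
- tape_roll: cardboard tape roll lying flat, 90 diameter, 45 high, bystander; origin at the centre of its underside
- ink_jar: amber jar, 60 diameter, 75 high, bystander; origin under its centre
- screwdriver: screwdriver lying on the table, bystander; origin under it
- pen_pot: black open pot, 72 diameter, 90 high, bystander; origin under its centre
- paper_core: white upright roll, 60 diameter, 90 high, bystander; origin under its centre
- card_block: white block of cards, 90 x 55 x 50, bystander; origin under its centre
Things that resemble listed ones, but are neither listed nor needed, are in the scene too. What is shaped like the part that bears red_cassette_center but turquoise is not meant.

How it is judged (in metres and radians):
On the way, in this order (a step that is already met when the one before it is completed fails the run):
1. the hook is swung out to its stop (at least 1.54 rad) while nothing hangs on it (value of joint hook above 1.54 rad and contact force between red_cassette and hook below 0.2 N), for 0.2 s.
2. the red cassette is threaded on the peg (the middle of its bore within 4 mm sideways and 5 mm in height of the peg's axis, less than 80 mm from the shoulder), the hook still out (y of red_cassette_bore in the frame of peg_seat between -0.004 and 0.004 m and z of red_cassette_bore in the frame of peg_seat between -0.005 and 0.005 m and x of red_cassette_bore in the frame of peg_seat between -0.08 and 0 m and value of joint hook above 1.45 rad), for 0.1 s.
3. the cassette is bedded: pressed on the hook with 10 to 20 N for half a second, its bore middle no more than 15 mm from the shoulder (y of red_cassette_bore in the frame of peg_seat between -0.004 and 0.004 m and z of red_cassette_bore in the frame of peg_seat between -0.005 and 0.005 m and x of red_cassette_bore in the frame of peg_seat between -0.015 and 0 m and contact force between red_cassette and hook between 10 and 20 N), for 0.5 s.
At the end, for the whole second after the job is handed in: The hook is out (at least 1.52 rad) and the red cassette hangs on its peg, fully home: bore middle 13 mm from the shoulder face, at most 2 mm more (3 less), within 4 mm sideways and 5 mm in height of the peg's axis, upright within 0.15 rad, at rest and let go (y of red_cassette_bore in the frame of peg_seat between -0.004 and 0.004 m and z of red_cassette_bore in the frame of peg_seat between -0.005 and 0.005 m and x of red_cassette_bore in the frame of peg_seat between -0.015 and -0.01 m and value of joint hook above 1.52 rad and angle between red_cassette_bore's own z axis and vertical below 0.15 rad and linear speed of red_cassette below 0.02 m/s and contact force between red_cassette and the fingers below 0.1 N); the robot touches nothing.
It fails at once if the cassette presses on the hook with more than 25 N (contact force between red_cassette and hook above 25 N).
It fails at once if the robot presses on the hook with more than 25 N (contact force between the arm and hook above 25 N).
It fails at once if the blue cassette or another bystander is moved by more than 30 mm (distance of any of blue_cassette_center, tape_roll, ink_jar, screwdriver, pen_pot, paper_core, card_block from where it was at the start of the episode above 0.03 m).
It also fails if it takes over 72 s, if anything falls off the work surface, if the arm or the gripper's body presses on something with over 40 N, if the wrist force passes 120 N, or if a joint passes its speed limit or range.

## Working session

There is one attempt and no reset: what is moved stays moved. The work goes in short steps, Python scripts to look and compute and a tool call to move; the robot and the scene stay as the last step left them, time stands still between calls to the robot, and variables do not carry over. Pictures are saved under pics/ and viewed, at most 10 in all, crops included, and the job is handed in when it is done.

Besides the shell and the picture viewer there is one more tool, called after "Emit:" by a JSON object that holds its "op" and its "data". jog_arm: Moves the arm, as the interface text tells. Its arguments: {"type":"object","properties":{"plan":{"type":"string"},"grip_force":{"type":"number"}},"required":["plan"]}

```bash
mkdir -p pics
cat > h.py <<'E'
import numpy as np, cv2
from rig import env, imaging, job, models
def ray(im,u,v,fish=False):
    h=im["pixels"].shape[0]; f=h/2/np.tan(np.radians(im["fov_y"]/2))
    x=(u-im["cx"])/f; y=(v-im["cy"])/f
    if fish:
        r=np.hypot(x,y); s=np.sin(r)/r if r>1e-9 else 1
        return np.array([x*s,y*s,np.cos(r)])
    return np.array([x,y,1.])
def pt(im,u,v,fish=False,z=None):
    """world point from depth, or on plane z"""
    d=ray(im,u,v,fish); T=np.array(im["world_from_camera"])
    if z is None:
        D=im["depth"][int(round(v)),int(round(u))]; return T[:3,:3]@(d*D/d[2])+T[:3,3]
    w=T[:3,:3]@d; return T[:3,3]+w*(z-T[2,3])/w[2]
def cloud(im,fish=False,mask=None):
    vs,us=np.nonzero((im["depth"]>0)&(True if mask is None else mask))
    h=im["pixels"].shape[0]; f=h/2/np.tan(np.radians(im["fov_y"]/2))
    x=(us-im["cx"])/f;y=(vs-im["cy"])/f;D=im["depth"][vs,us]
    if fish:
        r=np.hypot(x,y); k=np.tan(r)/np.maximum(r,1e-9); x=x*k;y=y*k
    T=np.array(im["world_from_camera"])
    return np.c_[x*D,y*D,D]@T[:3,:3].T+T[:3,3],us,vs
def save(p,name): cv2.imwrite("pics/"+name,cv2.cvtColor(p,cv2.COLOR_RGB2BGR))
E
python3 - <<'E'
from h import *
np.set_printoptions(precision=3,suppress=True)
s=env.observe(); print(s["position"],s["tool_rot"],s["ft_force"],s["grip_width"],env.tcp_to_grasp)
ps=[]
for c in["scene","top"]:
    im=imaging.get_image(c); ps.append(im["pixels"]); print(c,im["fov_y"],np.array(im["world_from_camera"])[:3,3])
    for q in["hook_pin","peg_seat","peg_tip","leaf_crest","red_cassette_center","blue_cassette_center","board","tape_roll","ink_jar","screwdriver","pen_pot","paper_core","card_block"]:
        for r in models.tip_of(c,q)[:3]:
            u,v=r["at"]
            z={"hook_pin":.15,"peg_seat":.15,"peg_tip":.15,"leaf_crest":.1595,"red_cassette_center":.045,"blue_cassette_center":.045}.get(q,0)
            print(q,round(r["confidence"],2),np.round([u,v]),pt(im,u,v,z=z), pt(im,u,v))
    save(ps[-1],c+"0.png")
E
```

```text
[0.236 0.496 0.199] [[-0.903  0.429 -0.001]
 [ 0.429  0.903 -0.001]
 [ 0.    -0.001 -1.   ]] [ 0.721 -0.042  0.619] 0.08562424602499084 -0.0187
scene 52.663919591415045 [1.253 0.    0.913]
hook_pin 0.42 [285. 264.] [ 0.82 -0.    0.15] [ 0.734 -0.001 -0.001]
peg_seat 0.84 [393. 185.] [0.536 0.244 0.15 ] [0.548 0.24  0.163]
peg_tip 0.82 [390. 162.] [0.454 0.238 0.15 ] [0.456 0.238 0.152]
red_cassette_center 0.78 [239. 198.] [ 0.574 -0.161  0.045] [ 0.579 -0.16   0.052]
red_cassette_center 0.61 [267. 199.] [ 0.562 -0.081  0.045] [ 0.59  -0.078  0.08 ]
red_cassette_center 0.59 [269. 171.] [ 0.455 -0.091  0.045] [ 0.492 -0.087  0.085]
blue_cassette_center 0.81 [215. 186.] [ 0.544 -0.24   0.045] [ 0.578 -0.228  0.088]
board 0.93 [380. 232.] [0.584 0.248 0.   ] [0.584 0.248 0.   ]
board 0.24 [264. 199.] [ 0.529 -0.095  0.   ] [ 0.593 -0.086  0.081]
tape_roll 0.81 [286. 263.] [0.73  0.001 0.   ] [ 0.73   0.001 -0.001]
ink_jar 0.61 [237. 264.] [ 0.76  -0.125  0.   ] [ 0.786 -0.119  0.047]
pen_pot 0.76 [160. 171.] [ 0.48  -0.439  0.   ] [ 0.503 -0.427  0.027]
paper_core 0.69 [167. 221.] [ 0.66
[... 616 characters left out ...]
[244. 228.] [ 0.469 -0.083  0.045] [ 0.469 -0.084  0.089]
blue_cassette_center 0.76 [296. 199.] [ 0.554 -0.237  0.045] [ 0.55  -0.232  0.089]
board 0.72 [139. 190.] [0.59  0.244 0.   ] [ 0.59   0.245 -0.004]
tape_roll 0.68 [214. 144.] [0.734 0.01  0.   ] [0.734 0.01  0.001]
ink_jar 0.75 [260. 135.] [ 0.76  -0.134  0.   ] [ 0.741 -0.133  0.076]
ink_jar 0.44 [140. 191.] [0.588 0.238 0.   ] [0.588 0.238 0.   ]
screwdriver 0.76 [367. 180.] [ 0.615 -0.464  0.   ] [ 0.612 -0.459  0.019]
pen_pot 0.94 [361. 224.] [ 0.477 -0.442  0.   ] [ 0.477 -0.44   0.008]
paper_core 0.6 [330. 170.] [ 0.647 -0.351  0.   ] [ 0.637 -0.34   0.059]
card_block 0.66 [297. 138.] [ 0.75 -0.25  0.  ] [ 0.739 -0.245  0.047]
```

```bash
sleep 1; ls pics
```

```text
scene0.png
top0.png
```

View pics/scene0.png

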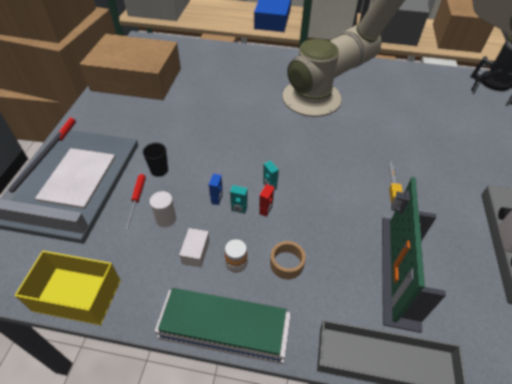

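Run:
```python
import cv2
a=cv2.imread('pics/top0.png'); cv2.imwrite('pics/topc.png',cv2.resize(a[110:270,60:330],None,fx=2.9,fy=2.9,interpolation=cv2.INTER_CUBIC))
```

```text
(no output)
```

View pics/topc.png

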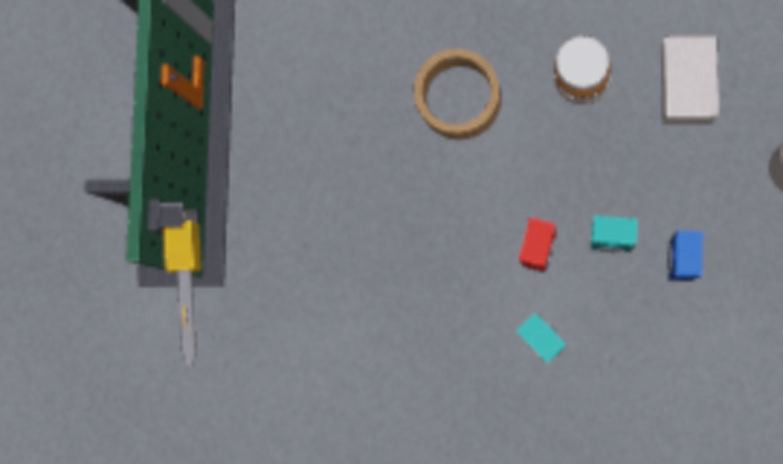

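The scene shows one red cassette at scene px (266,200) / top px (245,194). The turquoise look-alikes are at scene (239,198) and (271,174), and the blue one is at (215,187). Only the red fits, since turquoise is excluded by the description. The hook's peg points towards the robot at top px ~(124,215). First I'll turn the tool and shut the fingers to push the hook from behind.

Emit:
{"op": "jog_arm", "data": {"plan": "0 0 7.1 0 0 0 255;0 0 7.1 0 0 0 255;0 0 7.1 0 0 0 255;0 0 7.1 0 0 0 255;0 0 7.1 0 0 0 255;0 0 7.1 0 0 0 255;0 0 7.1 0 0 0 255;0 0 7.1 0 0 0 255;0 0 7.1 0 0 0 255;0 0 0.7 0 0 0 255", "grip_force": 30}}

```text
time_s: 2.23
position: [0.2362, 0.4967, 0.1998]
tool_rot: [[0.005, 1.0, 0.0], [1.0, -0.005, -0.0], [-0.0, 0.0, -1.0]]
ft_force: [0.7, -0.3, -0.0]
grip_width: 0.0
gripper_force: 0.0
```

Emit:
{"op": "jog_arm", "data": {"plan": "0 0 0 -2.4 2.9 -0.9 255;0 0 0 -2.4 2.9 -0.9 255;0 0 0 -2.4 2.9 -0.9 255;0 0 0 -2.4 2.9 -0.9 255;0 0 0 -2.4 2.9 -0.9 255;0 0 0 -2.4 2.9 -0.9 255;0 0 0 -2.0 2.9 -0.9 255;0 0 0 0 0 0 255;0 0 0 0 0 0 255"}}

```text
time_s: 2.98
position: [0.4403, 0.3316, 0.2628]
tool_rot: [[0.001, 1.0, 0.0], [1.0, -0.001, 0.0], [0.0, 0.0, -1.0]]
ft_force: [-0.7, -0.4, -0.2]
grip_width: -0.0003
gripper_force: 0.0
```

Run:
```python
from h import *
np.set_printoptions(precision=4,suppress=True)
s=env.observe(); print(s["position"],s["tool_rot"],s["ft_force"],s["time_s"])
im=imaging.get_image("wrist"); save(cv2.resize(im["pixels"],(800,600)),"w1.png")
print(np.array(im["world_from_camera"]))
for q,z in[("hook_pin",.15),("peg_seat",.15),("peg_tip",.15),("leaf_crest",.1595)]:
    for r in models.tip_of("wrist",q)[:2]:
        u,v=r["at"]; print(q,round(r["confidence"],2),u,v,pt(im,u,v,1,z),pt(im,u,v,1))
P,us,vs=cloud(im,True)
m=(P[:,2]>.135)&(P[:,2]<.17)&(P[:,0]>.44)&(P[:,0]<.60)&(P[:,1]>.18)&(P[:,1]<.275)
Q=P[m]
for x in np.arange(.44,.60,.01):
    k=(abs(Q[:,0]-x)<.005)
    if k.sum()>4: print(round(x,3),k.sum(),Q[k,1].min(),Q[k,1].max(),Q[k,2].max())
```

```text
[0.4403 0.3316 0.2628] [[ 0.0005  1.      0.0002]
 [ 1.     -0.0005  0.0002]
 [ 0.0002  0.0002 -1.    ]] [-0.669  -0.3691 -0.1968] 2.9833
[[ 1.      0.0004  0.0002  0.4401]
 [ 0.0004 -0.9519 -0.3065  0.4095]
 [ 0.      0.3065 -0.9519  0.4371]
 [ 0.      0.      0.      1.    ]]
hook_pin 0.76 384.8 240.7 [0.5905 0.2522 0.15  ] [0.5638 0.2802 0.201 ]
leaf_crest 0.6 305.3 253.6 [0.4936 0.2451 0.1595] [0.4945 0.2426 0.1553]
0.47 29 0.2353445835088513 0.24678607118094067 0.15643247332602345
0.48 101 0.23472220714676065 0.24740355675949216 0.15761197221420237
0.49 97 0.2361891799812758 0.24821044853973426 0.15983212487695725
0.5 90 0.2380642668643668 0.24863520588429314 0.15977714645094832
0.51 90 0.23745574014902632 0.24946353382055153 0.15708773323575748
0.52 97 0.23889978542662513 0.25111640954327397 0.15675654329652833
0.53 92 0.24039944010624206 0.25189991930804545 0.15687464723890887
0.54 310 0.23336076687923968 0.27492981913689307 0.16819020976397692
0.55 227 0.23448039512494415 0.2607771018589664 0.16460667030738735
0.56 99 0.23345035055082702 0.2542725228996036 0.16431563849808722
0.57 85 0.23541059282280669 0.2497938124637318 0.1645464504096713
0.58 41 0.2368652631335748 0.25130145667355575 0.16955627512559174
```

View pics/w1.png

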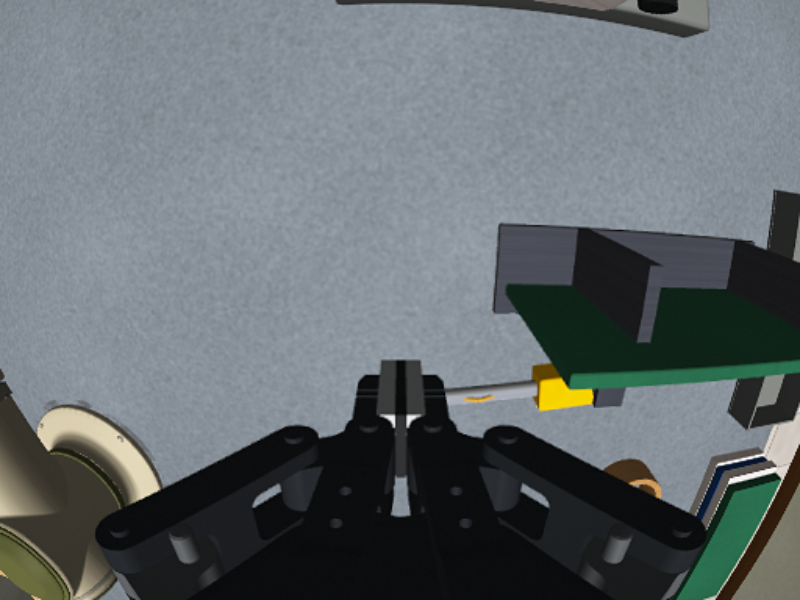

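The peg runs from (445,395) to the yellow shoulder at (535,385); the shut fingers at (400,380) hide the tip. From the cloud, θ≈0.09 rad and the pin is at about (0.587, 0.25). I'll go down behind the peg now.

Emit:
{"op": "jog_arm", "data": {"plan": "0 0 0 -1.9 1.3 0 255;0 0 0 -1.9 1.3 0 255;0 0 0 -1.9 1.3 0 255;0 0 0 0 0 3.1 255;0 0 0 0 0 3.1 255;0 0 0 0 0 3.1 255;0 0 0 0 0 3.1 255;0 0 -5 0 0 0 255;0 0 0 0 0 0 255;0 0 0 0 0 0 255"}}

```text
time_s: 4.07
position: [0.4779, 0.2763, 0.1393]
tool_rot: [[-0.086, 0.996, 0.001], [0.996, 0.086, 0.0], [0.0, 0.001, -1.0]]
ft_force: [0.5, 0.2, 0.8]
grip_width: -0.0001
gripper_force: 0.0
```

Emit:
{"op": "jog_arm", "data": {"plan": "0 0 0 -0.4 0 0 255;0 0 0 -0.4 0 0 255;0 0 0 -0.3 0 0 255;0 0 0 -0.3 0 0 255;0 0 0 -0.2 0 0 255;0 0 0 0 0 0 255"}}

```text
time_s: 4.57
position: [0.4796, 0.2592, 0.139]
tool_rot: [[-0.086, 0.996, 0.0], [0.996, 0.086, 0.0], [-0.0, 0.0, -1.0]]
ft_force: [0.6, -0.6, -0.9]
grip_width: 0.0001
gripper_force: 0.0
```

Emit:
{"op": "jog_arm", "data": {"plan": "0 0 -1.5 -0.33 -0.05 0 255;0 0 -2.5 -0.46 -0.07 0 255;0 0 -3.5 -0.65 -0.10 0 255;0 0 -3.5 -0.65 -0.10 0 255;0 0 -3.5 -0.65 -0.10 0 255;0 0 -3.5 -0.65 -0.10 0 255;0 0 -3.5 -0.65 -0.10 0 255;0 0 -3.5 -0.65 -0.10 0 255;0 0 -3.5 -0.65 -0.10 0 255;0 0 -3.5 -0.65 -0.10 0 255"}}

```text
time_s: 5.4
position: [0.4904, 0.2005, 0.1389]
tool_rot: [[-0.604, 0.797, 0.0], [0.797, 0.604, 0.0], [0.0, 0.0, -1.0]]
ft_force: [0.1, 0.4, -0.6]
grip_width: -0.0002
gripper_force: 0.0
```

Run:
```python
from h import *
np.set_printoptions(precision=4,suppress=True)
s=env.observe(); print(s["position"],s["ft_force"],s["wrist_torque"])
im=imaging.get_image("wrist")
P,us,vs=cloud(im,True)
Q=P[(P[:,2]>.14)&(P[:,2]<.17)]
c=np.array([.587,.2515])
for r in np.arange(.055,.14,.01):
    d=np.hypot(*(Q[:,:2]-c).T); a=np.degrees(np.arctan2(c[1]-Q[:,1],c[0]-Q[:,0]))
    k=(abs(d-r)<.004)&(a>-5)&(a<100)
    if k.sum()>3: print(round(r,3),k.sum(),np.percentile(a[k],[5,50,95]),Q[k,2].max())
p=im["pixels"]; save(cv2.resize(p[180:320,160:400],(800,467)),"w2.png")
```

```text
[0.4904 0.2005 0.1389] [ 0.1301  0.4307 -0.5983] [ 0.0345 -0.0223 -0.0114]
0.055 268 [ 1.0316  7.2815 19.8658] 0.16245428948056526
0.065 231 [ 1.5005  5.6426 10.6019] 0.15817890324721387
0.075 255 [ 1.8425  5.6122 10.1259] 0.15728521106737195
0.085 260 [2.2871 5.2661 9.3018] 0.15932167466873176
0.095 282 [2.8057 5.3929 8.9388] 0.16050146926324954
0.105 292 [2.9934 5.4476 8.5507] 0.15802741742749823
0.115 289 [3.1781 5.3424 8.1182] 0.15719698438480978
0.125 295 [3.3678 5.3803 7.8335] 0.1571778714593527
0.135 175 [4.2553 5.4992 6.9946] 0.15523802373113982
```

View pics/w2.png

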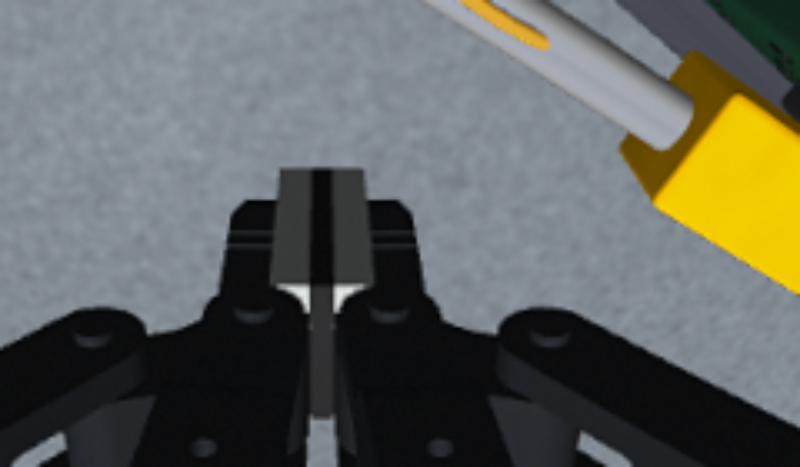

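The finger went under the peg: the hook is still at 5.4°, and the peg lies beyond the fingers. I'll measure where the fingertips really end.

Run:
```python
from h import *
np.set_printoptions(precision=4,suppress=True)
im=imaging.get_image("wrist")
s=env.observe(); R=np.array(s["tool_rot"]); t=s["position"]
# finger pixel: crop(320,180..280)-> full
for cx in (295,345):
  for cy in(172,180,200,230,260,275):
    u,v=160+cx*.3,180+cy*.3
    p=pt(im,u,v,1); print(cx,cy,p,R.T@(p-t))
P,us,vs=cloud(im,True); L=(P-t)@R
k=(abs(L[:,0])<.03)&(abs(L[:,1])<.03)&(L[:,2]>-.08)&(L[:,2]<.03)
for z in np.arange(-.08,.03,.005):
  q=L[k&(abs(L[:,2]-z)<.0025)]
  if len(q)>3: print(round(z,3),len(q),q[:,0].min(),q[:,0].max(),q[:,1].min(),q[:,1].max())
```

```text
295 172 [0.4808 0.2056 0.1768] [ 0.0102 -0.0046 -0.0379]
295 180 [0.4808 0.2057 0.1796] [ 0.0103 -0.0046 -0.0408]
295 200 [0.4813 0.2052 0.1847] [ 0.0095 -0.0045 -0.0458]
295 230 [0.4815 0.2053 0.1936] [ 0.0095 -0.0042 -0.0547]
295 260 [0.4816 0.2055 0.2018] [ 0.0097 -0.0041 -0.0629]
295 275 [0.4819 0.2052 0.2047] [ 0.0092 -0.004  -0.0659]
345 172 [0.4868 0.2104 0.1771] [ 0.0104  0.003  -0.0382]
345 180 [0.4871 0.2099 0.1786] [ 0.0098  0.003  -0.0397]
345 200 [0.4866 0.2103 0.1863] [ 0.0104  0.0028 -0.0474]
345 230 [0.487  0.2095 0.1937] [ 0.0096  0.0026 -0.0548]
345 260 [0.4864 0.2099 0.2027] [ 0.0103  0.0024 -0.0639]
345 275 [0.4867 0.2095 0.2055] [ 0.0097  0.0024 -0.0666]
-0.08 652 -0.012692344850958904 0.012976788980849136 -0.029981335733483945 0.029915397640782836
-0.075 585 -0.007521393689435173 0.013245672727844961 -0.029971122032103094 0.02825268534684589
-0.07 487 -0.012721992281079378 0.011927951229666956 -0.017044489727562777 0.01682527966950053
-0.065 226 -0.0022155939643423365 0.011038580802684567 -0.014517474710826478 0.01289917784768388
-0.06 327 0.005098016223191191 0.01075762594998157 -0.014380601827355208 0.013042856918515306
-0.055 292 0.005088062682637636 0.010817666053649243 -0.014380539183628775 0.012839376175730674
-0.05 296 0.005142780125993152 0.010325590378309213 -0.014376099029022898 0.012786470082690272
-0.045 239 0.004750080322982914 0.01068178443361721 -0.014293925869548009 0.012566478090386765
-0.04 204 0.004965524534057647 0.010619760785480678 -0.013487118764783396 0.012416826057235405
-0.035 56 0.008769157564859532 0.010368884126641807 -0.007072422834271549 0.0053903298162531615
-0.02 10 0.028354599511674843 0.029870487820455746 0.026947693177967542 0.029930188395012186
-0.015 76 0.023432925441705388 0.029983740428694068 0.01996167082475599 0.029897577014965065
```

The fingertips show 37 mm behind the stated TCP (at z≈0.176), so they passed over the peg, which fits the missing force. I'll go back behind the peg above it and come down lower.

Emit:
{"op": "jog_arm", "data": {"plan": "0 0 0 0 0 -2 255;0 0 5 0.95 0.15 0 255;0 0 5 0.95 0.15 0 255;0 0 5 0.95 0.15 0 255;0 0 5 0.95 0.15 0 255;0 0 5 0.95 0.15 0 255;0 0 5 0.95 0.15 0 255;0 0 2 0.4 0.05 0 255;0 0 0 1.0 0 0 255;0 0 0 0 0 0 255"}}

```text
time_s: 6.33
position: [0.4738, 0.2713, 0.1588]
tool_rot: [[-0.088, 0.996, -0.0], [0.996, 0.088, 0.001], [0.001, 0.0, -1.0]]
ft_force: [-0.2, 0.4, 0.1]
grip_width: -0.0001
gripper_force: 0.0
```

Run:
```python
from h import *
np.set_printoptions(precision=4,suppress=True)
s=env.observe(); R=np.array(s["tool_rot"]); t=np.array(s["position"]); print(t,R[:,0])
c=np.array([.587,.2515,0]); print("pin in tool",R.T@(c-t))
a=np.radians(5.4); pk=c-.11*np.array([np.cos(a),np.sin(a),0]); print("peg pt in tool",R.T@(pk-t))
```

```text
[0.4738 0.2713 0.1588] [-0.0877  0.9961  0.0006]
pin in tool [-0.0298  0.111   0.1588]
peg pt in tool [-0.0305  0.001   0.1588]
```

Emit:
{"op": "jog_arm", "data": {"plan": "0 0 0 0 0 2 255;0 0 0 0 0 2 255;0 0 0 0 0 2 255;0 0 0 -0.5 0 0 255;0 0 0 -0.4 0 0 255;0 0 0 -0.3 0 0 255;0 0 0 -0.2 0 0 255;0 0 0 -0.2 0 0 255;0 0 0 0 0 0 255"}}

```text
time_s: 7.08
position: [0.4761, 0.2537, 0.0998]
tool_rot: [[-0.086, 0.996, 0.002], [0.996, 0.086, 0.001], [0.0, 0.002, -1.0]]
ft_force: [0.1, 0.3, -0.3]
grip_width: 0.0
gripper_force: 0.3
```

Emit:
{"op": "jog_arm", "data": {"plan": "0 0 -1 -0.2 -0.03 0 255;0 0 -1.5 -0.28 -0.04 0 255;0 0 -2 -0.37 -0.06 0 255;0 0 -2 -0.37 -0.06 0 255"}}

```text
time_s: 7.42
position: [0.4757, 0.2417, 0.0993]
tool_rot: [[-0.202, 0.979, 0.002], [0.979, 0.202, 0.001], [0.0, 0.002, -1.0]]
ft_force: [1.7, 2.1, 0.4]
grip_width: -0.0
gripper_force: 1.1
```

Emit:
{"op": "jog_arm", "data": {"plan": "0 0 -3 -0.58 -0.07 0 255;0 0 -4 -0.77 -0.09 0 255;0 0 -4 -0.77 -0.09 0 255;0 0 -4 -0.77 -0.09 0 255;0 0 -4 -0.77 -0.09 0 255;0 0 -4 -0.77 -0.09 0 255;0 0 -4 -0.77 -0.09 0 255;0 0 -4 -0.77 -0.09 0 255;0 0 -4 -0.77 -0.09 0 255;0 0 -4 -0.77 -0.09 0 255"}}

```text
time_s: 8.25
position: [0.5035, 0.1728, 0.0991]
tool_rot: [[-0.774, 0.633, 0.0], [0.633, 0.774, 0.0], [0.0, 0.0, -1.0]]
ft_force: [-0.5, 3.0, 0.4]
grip_width: -0.0002
gripper_force: 1.1
```

Emit:
{"op": "jog_arm", "data": {"plan": "0 0 -4 -0.77 -0.09 0 255;0 0 -4 -0.77 -0.09 0 255;0 0 -4 -0.77 -0.09 0 255;0 0 -4 -0.77 -0.09 0 255;0 0 -4 -0.77 -0.09 0 255;0 0 0 0 0 0 255"}}

```text
time_s: 8.75
position: [0.5345, 0.1483, 0.0989]
tool_rot: [[-0.943, 0.332, 0.0], [0.332, 0.943, -0.0], [-0.001, -0.0, -1.0]]
ft_force: [-0.5, -0.1, -0.9]
grip_width: -0.0003
gripper_force: 0.0
```

```bash
cat > hk.py <<'E'
from h import *
np.set_printoptions(precision=4,suppress=True)
s=env.observe(); R=np.array(s["tool_rot"]); t=np.array(s["position"]); print(t,R[:,0],s["ft_force"])
c=np.array([.587,.2515,0]); print("pin in tool",R.T@(c-t))
im=imaging.get_image("wrist")
P,us,vs=cloud(im,True); px=im["pixels"][vs,us].astype(int)
mx=px.max(1);mn=px.min(1)
st=(P[:,2]>.149)&(P[:,2]<.159)&(mx-mn<30)&(P[:,1]<.21)&(P[:,1]>.08)&(P[:,0]>.44)&(P[:,0]<.63)
st&=np.hypot(P[:,0]-t[0],P[:,1]-t[1])>.019
ye=(px[:,0]>140)&(px[:,2]<70)&(px[:,0]-px[:,1]>0)&(px[:,0]-px[:,1]<80)&(P[:,2]>.159)&(P[:,2]<.168)
for n,m in(("peg",st),("yellow",ye)):
    Q=P[m]; print(n,len(Q))
    if len(Q)>20:
        d,mm=cv2.fitLine(Q[:,:2].astype(np.float32),cv2.DIST_HUBER,0,.01,.01).ravel().reshape(2,2)
        d=d*np.sign(-d[1] if abs(d[1])>.3 else -d[0]); al=(Q[:,:2]-mm)@d
        print("mid",mm,"dir",d,"theta",np.degrees(np.arctan2(-d[1],-d[0])),"ends",mm+d*np.percentile(al,1),mm+d*np.percentile(al,99),"zmax",np.percentile(Q[:,2],95))
E
python3 hk.py
```

```text
[0.5345 0.1483 0.0989] [-0.9433  0.3319 -0.0005] [-0.4715 -0.0615 -0.9494]
pin in tool [-0.0152  0.1148  0.0989]
peg 360
mid [0.5646 0.1971] dir [-0.4755 -0.8797] theta 61.60851 ends [0.5682 0.2037] [0.5598 0.1883] zmax 0.1560919896965457
yellow 2169
mid [0.5749 0.2229] dir [-0.5509 -0.8346] theta 56.571068 ends [0.5879 0.2426] [0.5634 0.2054] zmax 0.16396621502189734
```

Emit:
{"op": "jog_arm", "data": {"plan": "0 0 -2 -0.4 -0.05 0 255;0 0 -2 -0.4 -0.05 0 255;0 0 -2 -0.4 -0.05 0 255;0 0 -2 -0.4 -0.05 0 255;0 0 -2 -0.4 -0.05 0 255;0 0 -2 -0.4 -0.05 0 255;0 0 -1 -0.2 -0.03 0 255;0 0 0 0 0 0 255"}}

```text
time_s: 9.47
position: [0.5579, 0.1395, 0.0988]
tool_rot: [[-0.993, 0.115, -0.0], [0.115, 0.993, -0.0], [0.0, -0.0, -1.0]]
ft_force: [-0.4, 0.6, -0.4]
grip_width: 0.0
gripper_force: 0.1
```

```bash
python3 hk.py
```

```text
[0.5579 0.1395 0.0988] [-0.9934  0.1146  0.0003] [-0.4341  0.6218 -0.3554]
pin in tool [-0.0161  0.1147  0.0987]
peg 347
mid [0.5766 0.1951] dir [-0.2739 -0.9618] theta 74.105835 ends [0.5782 0.2006] [0.5735 0.1841] zmax 0.1561094186751717
yellow 2161
mid [0.5813 0.222 ] dir [-0.2856 -0.9583] theta 73.40455 ends [0.5874 0.2427] [0.575  0.2011] zmax 0.16393551437031195
```

Emit:
{"op": "jog_arm", "data": {"plan": "0 0 -1 -0.2 -0.03 0 255;0 0 -1 -0.2 -0.03 0 255;0 0 -1 -0.2 -0.03 0 255;0 0 -1 -0.2 -0.03 0 255;0 0 -1 -0.2 -0.03 0 255;0 0 -1 -0.2 -0.03 0 255;0 0 0 0 0 0 255"}}

```text
time_s: 10.1
position: [0.569, 0.1371, 0.0987]
tool_rot: [[-1.0, 0.007, -0.003], [0.007, 1.0, 0.0], [0.003, 0.0, -1.0]]
ft_force: [-6.4, 1.3, 3.5]
grip_width: 0.0002
gripper_force: 3.6
```

```bash
python3 hk.py
```

```text
[0.569  0.1371 0.0987] [-1.      0.0073  0.003 ] [-6.3751  1.3181  3.5004]
pin in tool [-0.0174  0.1145  0.0987]
peg 324
mid [0.5815 0.1915] dir [-0.1608 -0.987 ] theta 80.74891 ends [0.5828 0.2   ] [0.5801 0.1831] zmax 0.15628433797718835
yellow 2133
mid [0.5838 0.2217] dir [-0.198  -0.9802] theta 78.58141 ends [0.5881 0.2431] [0.5794 0.1998] zmax 0.16398512815630137
```

Emit:
{"op": "jog_arm", "data": {"plan": "0 0 0 -0.05 0 0 255;0 0 0 -0.05 0 0 255;0 0 0 0 0 0 255;0 0 0 0 0 0 255"}}

```text
time_s: 10.48
position: [0.569, 0.1371, 0.0986]
tool_rot: [[-1.0, 0.008, -0.005], [0.008, 1.0, 0.0], [0.005, -0.0, -1.0]]
ft_force: [-11.2, -0.6, 4.2]
grip_width: 0.0001
gripper_force: 5.4
```

The stop is confirmed: x stayed at 0.569 while the force rose from 6 to 11 N. I'll back off, lift, and look at the hook unobstructed.

Emit:
{"op": "jog_arm", "data": {"plan": "0 0 0 0.2 0 0 255;0 0 0 0.5 0 0 255;0 0 0 1.5 0 0 255;0 0 0 3 0 0 255;0 0 0 1 0 -4 100;0 0 0 0 -1 -4 100;0 0 0 0 -3 -4 100;0 0 0 0 -3 -3 100;0 0 0 0 0 0 100;0 0 0 0 0 0 100"}}

```text
time_s: 11.32
position: [0.5091, 0.0719, 0.2431]
tool_rot: [[-1.0, 0.011, 0.004], [0.011, 1.0, -0.0], [-0.004, -0.0, -1.0]]
ft_force: [0.6, 0.7, 0.1]
grip_width: 0.0518
gripper_force: 0.0
```

```bash
cat > hk2.py <<'E'
from h import *
np.set_printoptions(precision=4,suppress=True)
s=env.observe(); R=np.array(s["tool_rot"]); t=np.array(s["position"]); print(t,s["grip_width"],s["time_s"])
ims={}
for cam in("wrist","top"):
    f=cam=="wrist"; im=imaging.get_image(cam); ims[cam]=im
    P,us,vs=cloud(im,f); px=im["pixels"][vs,us].astype(int)
    ye=(px[:,0]>120)&(px[:,2]<60)&(px[:,1]>90)&(P[:,2]>.16)&(P[:,2]<.168)&(P[:,0]<.66)&(P[:,0]>.5)&(P[:,1]>.15)
    pg=(P[:,2]>.148)&(P[:,2]<.162)&(P[:,1]<.195)&(P[:,1]>.07)&(P[:,0]>.54)&(P[:,0]<.63)
    for n,m in(("peg",pg),("yellow",ye)):
        Q=P[m]; print(cam,n,len(Q))
        if len(Q)<15: continue
        y0=Q[:,1].min()
        for y in np.arange(np.floor(y0*100)/100,Q[:,1].max()+.01,.01):
            k=abs(Q[:,1]-y)<.004
            if k.sum()>3: print(" ",round(y,3),k.sum(),"x",Q[k,0].min(),Q[k,0].max(),"zmax",np.percentile(Q[k,2],97))
        print(" y range",np.percentile(Q[:,1],[1,99]))
    for q,z in[("hook_pin",.15),("peg_seat",.15),("peg_tip",.15),("leaf_crest",.1595)]:
        for r in models.tip_of(cam,q)[:1]: print(q,round(r["confidence"],2),pt(im,*r["at"],f,z))
save(cv2.resize(ims["wrist"]["pixels"],(800,600)),"w3.png")
# red cassette from top & wrist
for cam in("wrist","top"):
    im=ims[cam]; P,us,vs=cloud(im,cam=="wrist"); px=im["pixels"][vs,us].astype(int)
    m=(px[:,0]>110)&(px[:,1]<70)&(px[:,2]<80)&(P[:,2]>.083)&(P[:,2]<.1)&(abs(P[:,0]-.565)<.06)&(abs(P[:,1]+.085)<.05)
    Q=P[m]; print(cam,"red",len(Q))
    if len(Q)>10: print(cv2.minAreaRect(Q[:,:2].astype(np.float32)),Q.mean(0))
E
python3 hk2.py
```

```text
[0.5091 0.0719 0.2431] 0.05184658709372743 11.3167
wrist peg 458
  0.11 18 x 0.5823878570048856 0.5874922709760595 zmax 0.15384134586840506
  0.12 27 x 0.580268743432746 0.5885513238645617 zmax 0.15508897835061272
  0.15 8 x 0.5790501785569298 0.5816136313437797 zmax 0.15483511711571335
  0.16 76 x 0.5795270736373626 0.589967265150631 zmax 0.15939371070474773
  0.17 81 x 0.5793991776108336 0.5904258676209054 zmax 0.1567493296698979
  0.18 76 x 0.5798606626935747 0.589725410176888 zmax 0.15711193171491797
  0.19 73 x 0.5801643780483363 0.5899572927776622 zmax 0.15688444379197614
 y range [0.1118 0.1944]
wrist yellow 733
  0.2 93 x 0.5734108990632548 0.5977018476907476 zmax 0.16404360190319964
  0.21 132 x 0.5735650607754567 0.5993038387400281 zmax 0.16432363668253666
  0.22 139 x 0.5731614315320557 0.5999356950980244 zmax 0.1642913318431463
  0.23 129 x 0.5741116459790043 0.5992219028177989 zmax 0.1641647920992843
  0.24 100 x 0.5743752923513392 0.5996969213708896 zmax 0.16439110806159382
 y range [0.1998 0.2434]
hook_pin 0.94 [0.5832 0.253  0.15  ]
peg_seat 0.93 [0.5839 0.2015 0.15  ]
peg_tip 0.67 [0.5874 0.1152 0.15  ]
leaf_crest 0.59 [0.5869 0.159  0.1595]
top peg 0
top yellow 0
wrist red 592
((0.5682619214057922, -0.08369223773479462), (0.026550451293587685, 0.04387451335787773), 74.10237884521484) [ 0.5673 -0.0832  0.0899]
top red 119
((0.5672839879989624, -0.08707715570926666), (0.02373572625219822, 0.04104132950305939), 74.01095581054688) [ 0.5672 -0.0872  0.0894]
```

View pics/w3.png

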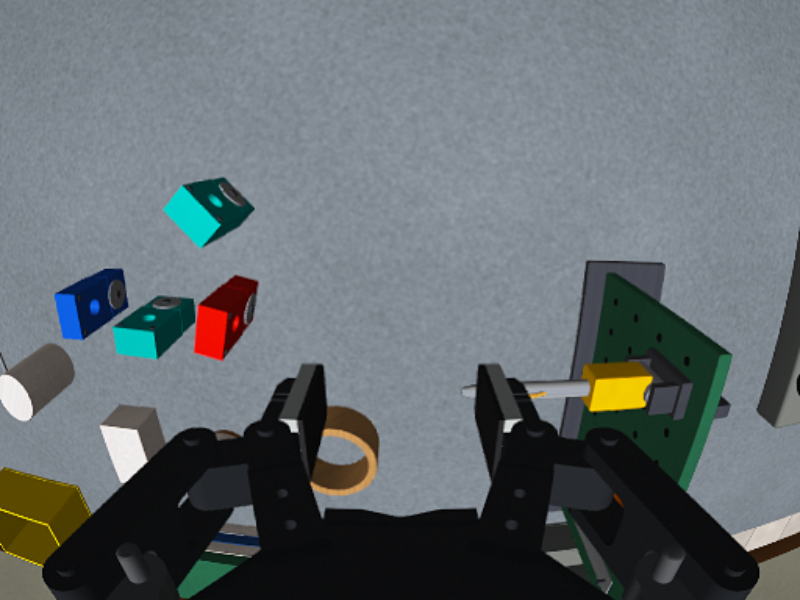

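The hook is out: yellow arm at (617,387), peg tip at (465,392), pointing straight along -Y at x≈0.585, shoulder at y≈0.2005. The red cassette is at (228,318). It is distinct from the two turquoise ones at (155,327) and (210,210) and the blue at (92,303). This enlarged view confirms it, with its bore visible. Next I'll measure the half-open pads and palm, and the tool's yaw.

Run:
```python
from h import *
np.set_printoptions(precision=4,suppress=True)
s=env.observe(); R=np.array(s["tool_rot"]); t=np.array(s["position"]); print(s["q"])
im=imaging.get_image("wrist"); P,us,vs=cloud(im,True); L=(P-t)@R
k=(abs(L[:,0])<.05)&(abs(L[:,1])<.045)&(L[:,2]<.02)
for z in np.arange(-.13,.02,.006):
  for sg in(1,-1):
    q=L[k&(abs(L[:,2]-z)<.003)&(L[:,1]*sg>0)]
    if len(q)>3: print(round(z,3),sg,len(q),"x",q[:,0].min(),q[:,0].max(),"y",q[:,1].min(),q[:,1].max())
```

```text
[ -5.0187  16.5455  75.3706  -0.0008  88.1192 -94.521 ]
-0.13 1 1535 x 0.0022351160998478896 0.0213110535160494 y 1.3157075820122836e-06 0.04499680850415667
-0.13 -1 1506 x 0.00852159004181517 0.02158777232728012 y -0.0376995174699664 -0.00025246187968477977
-0.124 1 1531 x -0.003447982665361601 0.02132159944037349 y 6.0477016867626745e-06 0.04499891718811375
-0.124 -1 1565 x 0.008404461629410102 0.021194879157949376 y -0.03465707222252492 -0.00021339102818953467
-0.118 1 1295 x 0.008488490039624074 0.019025788237591504 y 6.213735729339817e-05 0.02857655755624478
-0.118 -1 1378 x 0.008425099908679958 0.018731417611952905 y -0.030420374154396183 -0.000183476194996698
-0.112 1 1208 x 0.009261595252760015 0.018558230544591547 y 0.00010746489770952207 0.02794422702102161
-0.112 -1 1289 x 0.009624681145198646 0.018559875975337908 y -0.029366083580606238 -0.0001471283396105906
-0.106 1 882 x 0.008619962479626453 0.018463847743627543 y 0.00015758490073695768 0.03028159096546098
-0.106 -1 897 x 0.008919794348261591 0.018438159582223845 y -0.03177704874832961 -0.00012186917742720129
-0.1 1 26
[... 1720 characters left out ...]
7 x -0.01100053864593173 0.012057410270664084 y -0.040314694488764055 -0.026202749617154963
-0.046 1 227 x -0.011099889446552505 0.012001479245217418 y 0.024878698384057665 0.038539747224373026
-0.046 -1 214 x -0.01012802497680565 0.01180408135182845 y -0.04033379894259725 -0.02626329184772606
-0.04 1 129 x -0.010507526076076171 0.01207809297281078 y 0.024914381975181473 0.036709698776682946
-0.04 -1 142 x -0.010892017061876627 0.012272005166830847 y -0.0381108578825362 -0.026224014540548672
-0.034 1 15 x -0.0034070383928390155 0.009233629664583212 y 0.02487976802368742 0.025653391710188867
-0.034 -1 16 x -0.005377654119524937 0.009007674462126245 y -0.02688620841595532 -0.026366055911088145
```

The gripper really sits 37 mm behind the stated tool frame: pads at z from -74 to -37 mm, palm at -107 mm. I'll plan with that. Now I'll turn to the cassette's yaw and go above it.

Emit:
{"op": "jog_arm", "data": {"plan": "0 0 7 0 0 0 75;0 0 7 0 0 0 75;0 0 7 0 0 0 75;0 0 7 0 0 0 75;0 0 7 0 0 0 75;0 0 7 0 0 0 75;0 0 7 0 0 0 75;0 0 7 0 0 0 75;0 0 7 0 0 0 75;0 0 7 0 0 0 75"}}

```text
time_s: 12.7
position: [0.5084, 0.0731, 0.2416]
tool_rot: [[-0.328, 0.945, -0.0], [0.945, 0.328, -0.0], [0.0, -0.0, -1.0]]
ft_force: [-0.4, 1.1, 0.3]
grip_width: 0.0602
gripper_force: 0.0
```

Emit:
{"op": "jog_arm", "data": {"plan": "0 0 7 0 0 0 75;0 0 7 0 0 0 75;0 0 7 0 0 0 75;0 0 7 0 0 0 75;0 0 7.1 0 0 0 75"}}

```text
time_s: 13.12
position: [0.5083, 0.0731, 0.2415]
tool_rot: [[0.275, 0.961, -0.0], [0.961, -0.275, 0.0], [-0.0, -0.0, -1.0]]
ft_force: [-0.2, 0.3, 1.0]
grip_width: 0.0609
gripper_force: 0.0
```

```bash
cat > to.py <<'E'
from h import *
import sys
np.set_printoptions(precision=4,suppress=True)
s=env.observe(); R=np.array(s["tool_rot"]); t=np.array(s["position"])
g=np.array([float(a) for a in sys.argv[1:4]])
print(t,"yaw",np.degrees(np.arctan2(R[1,0],R[0,0])),"shift cm",100*R.T@(g-t),"q",s["q"])
E
python3 to.py .5678 -.085 .14
```

```text
[0.5083 0.0731 0.2415] yaw 74.03117345021302 shift cm [-13.5628  10.0681  10.1533] q [-5.0437 16.5237 75.36   -0.0002 88.125  10.9252]
```

Emit:
{"op": "jog_arm", "data": {"plan": "0 0 0 -2.7 2 1.2 75;0 0 0 -2.7 2 1.2 75;0 0 0 -2.7 2 1.2 75;0 0 0 -2.7 2 1.2 75;0 0 0 -2.7 2 1.2 75;0 0 0 0 0 2 75;0 0 0 0 0 1.5 75;0 0 0 0 0 0 75;0 0 0 0 0 0 75"}}

```text
time_s: 13.87
position: [0.5682, -0.0838, 0.1465]
tool_rot: [[0.269, 0.963, -0.001], [0.963, -0.269, 0.0], [0.0, -0.001, -1.0]]
ft_force: [1.2, 0.3, 0.3]
grip_width: 0.0603
gripper_force: 0.0
```

```bash
cat > red.py <<'E'
from h import *
np.set_printoptions(precision=4,suppress=True)
s=env.observe(); R=np.array(s["tool_rot"]); t=np.array(s["position"]); print(t,s["time_s"])
im=imaging.get_image("wrist"); P,us,vs=cloud(im,True); px=im["pixels"][vs,us].astype(int)
red=(px[:,0]>90)&(px[:,1]<70)&(px[:,2]<80)&(np.linalg.norm(P[:,:2]-t[:2],axis=1)<.06)&(P[:,2]>.01)
Q=P[red]; top=np.percentile(Q[:,2],97); print(len(Q),"top z",top)
T=Q[Q[:,2]>top-.005]; L=(T-t)@R
print("tool frame x",L[:,0].min(),L[:,0].max(),"y",L[:,1].min(),L[:,1].max(),len(T),cv2.minAreaRect(L[:,:2].astype(np.float32)*1000))
save(cv2.resize(im["pixels"],(800,600)),"r.png")
E
python3 red.py
```

```text
[ 0.5682 -0.0838  0.1465] 13.8667
1660 top z 0.09114551790932726
tool frame x -0.012952192908805721 0.013106583726804956 y -0.02145475110360453 0.021745636052208146 1572 ((0.12450408935546875, 0.12819862365722656), (26.061748504638672, 43.17251968383789), 0.1504465490579605)
```

View pics/r.png

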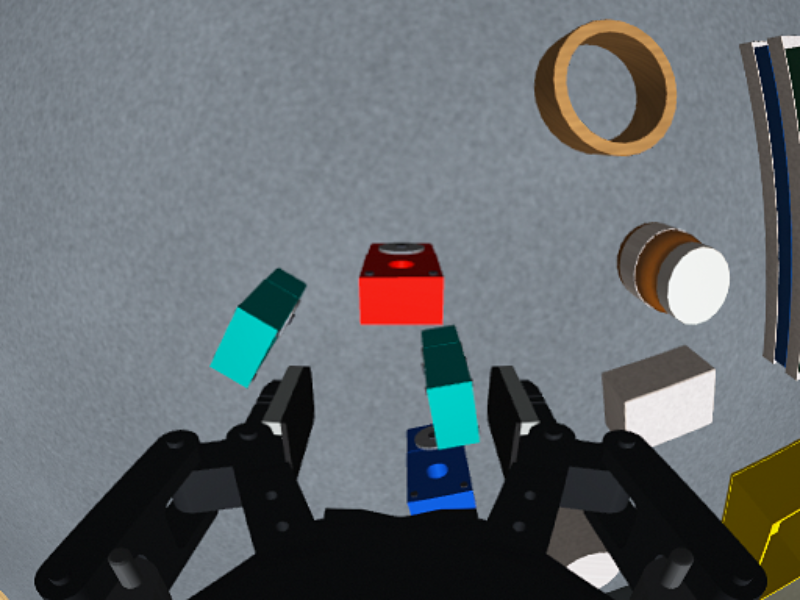

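The red block is centred between the pads at (400,285), within 0.2 mm and aligned. I'll descend and grip.

Emit:
{"op": "jog_arm", "data": {"plan": "0 0 0 0 0 3 75;0 0 0 0 0 3 75;0 0 0 0 0 3 75;0 0 0 0 0 2 75;0 0 0 0 0 1.8 75;0 0 0 0 0 0 75;0 0 0 0 0 0 140;0 0 0 0 0 0 140;0 0 0 0 0 0 140;0 0 0 0 0 0 140", "grip_force": 70}}

```text
time_s: 14.75
position: [0.5692, -0.0841, 0.0203]
tool_rot: [[0.269, 0.963, 0.003], [0.963, -0.269, -0.001], [-0.0, 0.003, -1.0]]
ft_force: [-0.3, 1.1, 6.3]
grip_width: 0.0432
gripper_force: 72.2
```

Emit:
{"op": "jog_arm", "data": {"plan": "0 0 0 0 0 0 255;0 0 0 0 0 0 255;0 0 0 0 0 0 255;0 0 0 0 0 0 255"}}

```text
time_s: 15.08
position: [0.5692, -0.0841, 0.0203]
tool_rot: [[0.269, 0.963, 0.003], [0.963, -0.269, -0.001], [-0.0, 0.003, -1.0]]
ft_force: [-0.6, 0.8, 7.3]
grip_width: 0.043
gripper_force: 72.4
```

Emit:
{"op": "jog_arm", "data": {"plan": "0 0 0 0 0 -0.5 255;0 0 0 0 0 -1.5 255;0 0 0 0 0 -2 255;0 0 0 0 0 -2 255;0 0 0 0 0 -2 255;0 0 -5.2 0 0 -0.8 255;0 0 -5.2 0 0 0 255;0 0 -5.2 0 0 0 255;0 0 0 0 0 0 255;0 0 0 0 0 0 255"}}

```text
time_s: 15.92
position: [0.568, -0.0839, 0.1066]
tool_rot: [[0.003, 1.0, -0.001], [1.0, -0.003, 0.0], [0.0, -0.001, -1.0]]
ft_force: [-0.1, -0.4, -4.2]
grip_width: 0.0433
gripper_force: 72.0
```

```bash
python3 to.py .585 .075 .108
```

```text
[ 0.568  -0.0839  0.1066] yaw 89.81760958559912 shift cm [15.8922  1.6457 -0.1353] q [-20.2051  28.8725  78.8317  -0.0037  72.3277 -20.0216]
```

Emit:
{"op": "jog_arm", "data": {"plan": "0 0 0 1.5 0.3 0 255;0 0 0 3 0.4 -0.1 255;0 0 0 3 0.4 0 255;0 0 0 3 0.5 0 255;0 0 0 3 0 0 255;0 0 0 1.5 0 0 255;0 0 0 0.5 0 0 255;0 0 0 0 0 0 255;0 0 0 0 0 0 255"}}

```text
time_s: 16.67
position: [0.5844, 0.0705, 0.1075]
tool_rot: [[0.002, 1.0, -0.0], [1.0, -0.002, -0.0], [-0.0, -0.0, -1.0]]
ft_force: [0.0, -0.6, -3.5]
grip_width: 0.0436
gripper_force: 72.0
```

```bash
cat > al.py <<'E'
from h import *
np.set_printoptions(precision=4,suppress=True)
s=env.observe(); R=np.array(s["tool_rot"]); t=np.array(s["position"]); print(t,s["ft_force"],"yaw",np.degrees(np.arctan2(R[1,0],R[0,0])),s["time_s"])
im=imaging.get_image("wrist"); P,us,vs=cloud(im,True); px=im["pixels"][vs,us].astype(int)
red=(px[:,0]>90)&(px[:,1]<70)&(px[:,2]<80)&(np.linalg.norm(P[:,:2]-t[:2],axis=1)<.06)&(P[:,2]>.06)
Q=P[red]; top=np.percentile(Q[:,2],95); T=Q[Q[:,2]>top-.004]
print("red top z",top,"x",np.percentile(T[:,0],[1,99]),"y",np.percentile(T[:,1],[1,99]),cv2.minAreaRect(T[:,:2].astype(np.float32)*1000))
pg=(P[:,2]>.148)&(P[:,2]<.1625)&(P[:,1]<.196)&(P[:,1]>t[1]+.02)&(P[:,0]>.56)&(P[:,0]<.61)&(px[:,0]-px[:,2]<40)
ye=(px[:,0]>120)&(px[:,2]<60)&(px[:,1]>90)&(P[:,2]>.16)&(P[:,2]<.168)&(abs(P[:,0]-.585)<.03)&(P[:,1]>.15)
for n,m in(("peg",pg),("ye",ye)):
    Q=P[m]; print(n,len(Q),np.percentile(Q[:,1],[1,99]) if len(Q) else "")
    for y in np.arange(.1,.25,.01):
        k=abs(Q[:,1]-y)<.004
        if k.sum()>5: print(" ",round(y,3),k.sum(),"x mid",(Q[k,0].min()+Q[k,0].max())/2,"w",np.ptp(Q[k,0]),"z",np.percentile(Q[k,2],97))
save(cv2.resize(im["pixels"],(800,600)),"al_%d.png"%(s["time_s"]*100))
E
python3 al.py; ls pics
```

```text
[0.5844 0.0705 0.1075] [ 0.0198 -0.562  -3.491 ] yaw 89.8980278812391 16.6667
red top z 0.1781697757625962 x [0.5628 0.6056] y [0.0572 0.083 ] ((584.4526977539062, 70.11911010742188), (44.48149108886719, 27.603513717651367), 0.7048670053482056)
peg 4277 [0.1127 0.1901]
  0.11 80 x mid 0.5853431952993553 w 0.005967907780298098 z 0.15362427525367153
  0.12 342 x mid 0.5855580048546596 w 0.01081393905107364 z 0.15580492759534822
  0.13 486 x mid 0.5855392330573155 w 0.01163589187369618 z 0.15685860954048325
  0.14 507 x mid 0.5857100715131635 w 0.011860568298755814 z 0.1569376802085513
  0.15 373 x mid 0.5859743626458531 w 0.011280068187152104 z 0.1567701357315996
  0.16 382 x mid 0.5861936699270467 w 0.011658874199655167 z 0.15680047804829275
  0.17 487 x mid 0.5861927888576255 w 0.011631931019516872 z 0.15688955747502634
  0.18 477 x mid 0.5864607893288223 w 0.012126611480946736 z 0.15692166727937432
  0.19 274 x mid 0.5866887918469753 w 0.011783235182907026 z 0.1570689896639756
ye 17 [0.1535 0.1598]
  0.16 8 x mid 0.5856428843121584 w 0.001196970454598767 z 0.16146230368757808
al_1666.png
r.png
scene0.png
top0.png
topc.png
w1.png
w2.png
w3.png
```

Emit:
{"op": "jog_arm", "data": {"plan": "0 0 0.8 0 0.1 0 255;0 0 0 1 0 0 255;0 0 0 1 0 0 255;0 0 0 0.8 0 0 255;0 0 0 0.6 0 0 255;0 0 0 0.6 0 0 255;0 0 0 0 0 0 255"}}

```text
time_s: 17.3
position: [0.5858, 0.1125, 0.1076]
tool_rot: [[0.013, 1.0, -0.0], [1.0, -0.013, 0.0], [0.0, -0.0, -1.0]]
ft_force: [0.3, -0.1, -3.5]
grip_width: 0.0435
gripper_force: 72.0
```

```bash
python3 al.py
```

```text
[0.5858 0.1125 0.1076] [ 0.3266 -0.1117 -3.4759] yaw 89.25525068917783 17.3
red top z 0.17828687204497387 x [0.5643 0.6071] y [0.0993 0.125 ] ((600.1490478515625, 111.6251220703125), (27.410371780395508, 74.24443054199219), 88.65665435791016)
peg 3349 [0.1333 0.1955]
  0.13 77 x mid 0.5858515794161541 w 0.01146702249611875 z 0.15665174656631298
  0.14 395 x mid 0.5859183003258653 w 0.011370297666017715 z 0.1566781492355143
  0.15 324 x mid 0.5863183728173667 w 0.01161875685973801 z 0.1564237634731919
  0.16 354 x mid 0.586143299992187 w 0.011911294635773673 z 0.15640584504426816
  0.17 453 x mid 0.5860401255983732 w 0.011155531336463742 z 0.15692320802339596
  0.18 491 x mid 0.5864301883779528 w 0.01149427447485607 z 0.15689536677851604
  0.19 507 x mid 0.5865600162440882 w 0.011344077531099783 z 0.15697287192852466
ye 4729 [0.1998 0.2297]
  0.16 10 x mid 0.5861643614390073 w 0.0017086309006052458 z 0.1611556800762169
  0.2 707 x mid 0.5867423320484992 w 0.025525378139119925 z 0.1643906218772297
  0.21 1268 x mid 0.5867683168918094 w 0.025502618416692324 z 0.1644453693109233
  0.22 1217 x mid 0.5869277131920594 w 0.025604027464229406 z 0.1644789095495312
  0.23 597 x mid 0.5870646868622533 w 0.025774361638875365 z 0.16448030872503142
```

Emit:
{"op": "jog_arm", "data": {"plan": "0 0 0 0.6 0 0 255;0 0 0 0.6 0 0 255;0 0 0 0.6 0 0 255;0 0 0 0.5 0 0 255;0 0 0 0.5 0 0 255;0 0 0 0.5 0 0 255;0 0 0 0.5 0 0 255;0 0 0 0 0 0 255"}}

```text
time_s: 18.02
position: [0.5867, 0.1503, 0.1079]
tool_rot: [[0.014, 1.0, 0.001], [1.0, -0.014, 0.001], [0.001, 0.001, -1.0]]
ft_force: [-0.6, 1.9, -1.9]
grip_width: 0.0431
gripper_force: 72.1
```

Emit:
{"op": "jog_arm", "data": {"plan": "0 0 0 0.5 0 0 255;0 0 0 0.5 0 0 255;0 0 0 0.5 0 0 255;0 0 0 0.5 0 0 255;0 0 0 0.4 0 0 255;0 0 0 0 0 0 255"}}

```text
time_s: 18.52
position: [0.5867, 0.1744, 0.1075]
tool_rot: [[0.014, 1.0, -0.0], [1.0, -0.014, 0.001], [0.001, -0.0, -1.0]]
ft_force: [0.3, 1.6, -1.5]
grip_width: 0.0433
gripper_force: 72.1
```

```bash
python3 al.py
```

```text
[0.5867 0.1744 0.1075] [ 0.2944  1.6371 -1.5292] yaw 89.22034037469975 18.5167
red top z 0.1781971552312876 x [0.5652 0.6079] y [0.161  0.1868] ((596.0328979492188, 173.90097045898438), (27.37006378173828, 63.58452606201172), 89.92852783203125)
peg 74 [0.1944 0.196 ]
ye 5510 [0.201  0.2395]
  0.2 414 x mid 0.5868948860046211 w 0.025467541439305075 z 0.1638996413396189
  0.21 1047 x mid 0.5867931809387453 w 0.025546879147544388 z 0.16411138060445274
  0.22 1129 x mid 0.5870737136723116 w 0.02554478249828851 z 0.16416952199565604
  0.23 1206 x mid 0.5871754224520296 w 0.025784829153330358 z 0.16429891343763955
  0.24 591 x mid 0.5875077085186104 w 0.02552552385428153 z 0.1642927789936124
```

Emit:
{"op": "jog_arm", "data": {"plan": "0 0 0 0.4 0 0 255;0 0 0 0.3 0 0 255;0 0 0 0.2 0 0 255;0 0 0 0.1 0 0 255;0 0 0 0.1 0 0 255;0 0 0 0 0 0 255"}}

```text
time_s: 19.07
position: [0.5869, 0.1842, 0.1075]
tool_rot: [[0.014, 1.0, -0.0], [1.0, -0.014, -0.0], [-0.0, -0.0, -1.0]]
ft_force: [-0.4, -0.4, -2.9]
grip_width: 0.0432
gripper_force: 72.2
```

Emit:
{"op": "jog_arm", "data": {"plan": "0 0 0 0.08 0 0 255;0 0 0 0 0 0 255;0 0 0 0.08 0 0 255;0 0 0 0 0 0 255"}}

```text
time_s: 19.4
position: [0.587, 0.1857, 0.1076]
tool_rot: [[0.014, 1.0, 0.0], [1.0, -0.014, 0.0], [0.0, 0.0, -1.0]]
ft_force: [0.1, -0.2, -3.3]
grip_width: 0.0432
gripper_force: 72.2
```

Emit:
{"op": "jog_arm", "data": {"plan": "0 0 0 0.05 0 0 255;0 0 0 0 0 0 255;0 0 0 0.05 0 0 255;0 0 0 0 0 0 255"}}

```text
time_s: 19.73
position: [0.587, 0.1867, 0.1076]
tool_rot: [[0.014, 1.0, 0.0], [1.0, -0.014, 0.0], [0.0, 0.0, -1.0]]
ft_force: [0.1, -0.7, -4.0]
grip_width: 0.0432
gripper_force: 72.2
```

Emit:
{"op": "jog_arm", "data": {"plan": "0 0 0 0.05 0 0 255;0 0 0 0 0 0 255"}}

```text
time_s: 19.9
position: [0.587, 0.1872, 0.1076]
tool_rot: [[0.014, 1.0, -0.0], [1.0, -0.014, 0.0], [0.0, -0.0, -1.0]]
ft_force: [-0.9, -0.9, -3.6]
grip_width: 0.0435
gripper_force: 72.2
```

Emit:
{"op": "jog_arm", "data": {"plan": "0 0 0 0.05 0 0 255;0 0 0 0 0 0 255"}}

```text
time_s: 20.07
position: [0.5871, 0.1872, 0.1076]
tool_rot: [[0.015, 1.0, -0.0], [1.0, -0.015, -0.001], [-0.001, -0.0, -1.0]]
ft_force: [0.4, -3.8, -3.6]
grip_width: 0.0434
gripper_force: 72.2
```

Contact with the shoulder at y=0.1872. I'll build up the pressing force.

Emit:
{"op": "jog_arm", "data": {"plan": "0 0 0 0.05 0 0 255;0 0 0 0.03 0 0 255;0 0 0 0 0 0 255"}}

```text
time_s: 20.32
position: [0.587, 0.1872, 0.1077]
tool_rot: [[0.015, 1.0, -0.0], [1.0, -0.015, -0.002], [-0.002, -0.0, -1.0]]
ft_force: [-1.9, -7.5, -2.2]
grip_width: 0.0434
gripper_force: 72.2
```

Emit:
{"op": "jog_arm", "data": {"plan": "0 0 0 0.05 0 0 255;0 0 0 0.05 0 0 255;0 0 0 0 0 0 255"}}

```text
time_s: 20.57
position: [0.587, 0.1872, 0.1077]
tool_rot: [[0.015, 1.0, -0.001], [1.0, -0.015, -0.004], [-0.004, -0.001, -1.0]]
ft_force: [-1.2, -12.2, -1.9]
grip_width: 0.0433
gripper_force: 72.2
```

Emit:
{"op": "jog_arm", "data": {"plan": "0 0 0 0.05 0 0 255;0 0 0 0 0 0 255;0 0 0 0 0 0 255;0 0 0 0 0 0 255;0 0 0 0 0 0 255"}}

```text
time_s: 20.98
position: [0.587, 0.1872, 0.1077]
tool_rot: [[0.016, 1.0, -0.001], [1.0, -0.016, -0.005], [-0.005, -0.001, -1.0]]
ft_force: [-1.9, -14.9, -1.6]
grip_width: 0.0433
gripper_force: 72.3
```

Emit:
{"op": "jog_arm", "data": {"plan": "0 0 0 0 0 0 255;0 0 0 0 0 0 255;0 0 0 0 0 0 255;0 0 0 0 0 0 255;0 0 0 0 0 0 255;0 0 0 0 0 0 255;0 0 0 0 0 0 255;0 0 0 0 0 0 255;0 0 0 0 0 0 255;0 0 0 0 0 0 255"}}

```text
time_s: 21.82
position: [0.587, 0.1872, 0.1077]
tool_rot: [[0.016, 1.0, -0.001], [1.0, -0.016, -0.005], [-0.005, -0.001, -1.0]]
ft_force: [-2.9, -14.5, -0.9]
grip_width: 0.0433
gripper_force: 72.3
```

```bash
python3 al.py
```

```text
[0.587  0.1872 0.1077] [ -2.8504 -14.508   -0.9031] yaw 89.10136485165191 21.8167
red top z 0.17831631804498999 x [0.5655 0.6083] y [0.1743 0.2   ] ((586.9822998046875, 186.80609130859375), (27.473012924194336, 44.60857009887695), 89.08734130859375)
peg 0 
ye 4785 [0.201  0.2381]
  0.2 366 x mid 0.5868787365187703 w 0.025070958541087984 z 0.16408045050567568
  0.21 936 x mid 0.5868495242605858 w 0.02576813915279008 z 0.16413950823473086
  0.22 1014 x mid 0.5870038007241349 w 0.025869046502103643 z 0.16407607952570935
  0.23 1103 x mid 0.5870891926787541 w 0.02547508007256183 z 0.16415663367076697
  0.24 344 x mid 0.5874352698128276 w 0.02551144338338074 z 0.16402056558853118
```

Seated: front face at 0.200 against the yellow at 0.201, sideways within 0.1 mm, and held at about 15 N for over 1 s. Now I'll relieve the press and lower the cassette onto the peg.

Emit:
{"op": "jog_arm", "data": {"plan": "0 0 0 -0.1 0 0 255;0 0 0 -0.1 0 0 255;0 0 0 -0.05 0 0 255;0 0 0 0 0 0.05 255;0 0 0 0 0 0.05 255;0 0 0 0 0 0 255;0 0 0 0 0 0 255"}}

```text
time_s: 22.45
position: [0.5872, 0.1873, 0.1067]
tool_rot: [[0.014, 1.0, 0.0], [1.0, -0.014, -0.0], [-0.0, 0.0, -1.0]]
ft_force: [1.0, -4.8, -3.2]
grip_width: 0.0432
gripper_force: 72.1
```

Emit:
{"op": "jog_arm", "data": {"plan": "0 0 0 -0.04 0 0.04 255;0 0 0 0 0 0.04 255;0 0 0 0 0 0 255;0 0 0 0 0 0 255"}}

```text
time_s: 22.78
position: [0.5872, 0.1873, 0.1062]
tool_rot: [[0.014, 1.0, 0.001], [1.0, -0.014, 0.0], [0.0, 0.001, -1.0]]
ft_force: [-0.6, -2.6, 1.4]
grip_width: 0.0432
gripper_force: 72.5
```

It rests on the peg now: fz has gone from -3.3 to +1.4 N. Release.

Emit:
{"op": "jog_arm", "data": {"plan": "0 0 0 0 0 0 100;0 0 0 0 0 0 90;0 0 0 0 0 0 70;0 0 0 0 0 0 60;0 0 0 0 0 0 60;0 0 0 0 0 0 60"}}

```text
time_s: 23.28
position: [0.5871, 0.1871, 0.1058]
tool_rot: [[0.014, 1.0, 0.0], [1.0, -0.014, 0.0], [0.0, 0.0, -1.0]]
ft_force: [0.3, 0.1, -0.3]
grip_width: 0.0651
gripper_force: 0.0
```

```bash
python3 al.py
```

```text
[0.5871 0.1871 0.1058] [ 0.2659  0.0744 -0.2621] yaw 89.1762617758589 23.2833
red top z 0.17682833101459228 x [0.5657 0.6085] y [0.1738 0.1996] ((587.0472412109375, 186.51007080078125), (27.393848419189453, 44.089351654052734), 89.2622299194336)
peg 0 
ye 4981 [0.2005 0.2382]
  0.2 406 x mid 0.586895930650084 w 0.025617865903444836 z 0.163951051698987
  0.21 961 x mid 0.5868001933760398 w 0.025545279083656114 z 0.1641083667192903
  0.22 1055 x mid 0.5870407522576424 w 0.025567497453312882 z 0.1641088790480358
  0.23 1148 x mid 0.5871547757272999 w 0.025783071016016845 z 0.16413468341382015
  0.24 360 x mid 0.5873416158847369 w 0.025929421548333553 z 0.16418784356530847
```

Released and still home (gap ≤1 mm). I'll lift straight up and look.

Emit:
{"op": "jog_arm", "data": {"plan": "0 0 0 0 0 -0.5 60;0 0 0 0 0 -1.5 60;0 0 0 0 0 -2.5 60;0 0 0 0 0 -3 60;0 0 0 0 0 -3 60;0 0 0 -2 0 -1 60;0 0 0 -3 0 0 60;0 0 0 -3 0 0 60;0 0 0 0 0 0 60;0 0 0 0 0 0 60"}}

```text
time_s: 24.17
position: [0.586, 0.1059, 0.2213]
tool_rot: [[0.017, 1.0, 0.0], [1.0, -0.017, 0.0], [0.0, 0.0, -1.0]]
ft_force: [0.7, -0.2, -0.1]
grip_width: 0.0652
gripper_force: 0.0
```

```bash
sed -i 's/<.06)&(P\[:,2\]>.06)/<.15)\&(P[:,2]>.1)/' al.py; python3 al.py
python3 - <<'E'
import cv2,glob
f=max(glob.glob('pics/al_*.png'),key=lambda s:int(s.split('_')[-1][:-4]))
cv2.imwrite('pics/fin.png',cv2.imread(f))
E
```

```text
[0.586  0.1059 0.2213] [ 0.6897 -0.2298 -0.1109] yaw 89.04147312158777 24.1667
red top z 0.17715029275379235 x [0.5657 0.6082] y [0.1743 0.1991] ((587.0032348632812, 186.9840545654297), (25.38312530517578, 43.670021057128906), 89.14196014404297)
peg 688 [0.1264 0.1719]
  0.13 129 x mid 0.5856775820963019 w 0.010996628659878382 z 0.15684495314806995
  0.14 131 x mid 0.5863126708210626 w 0.011762614039436348 z 0.1572431488199516
  0.15 106 x mid 0.5864357719587555 w 0.011637805911391297 z 0.15655987016067882
  0.16 99 x mid 0.5862081420443634 w 0.010724121993626268 z 0.15688685579392014
  0.17 100 x mid 0.586350945337063 w 0.01065626674785125 z 0.15679330063549127
ye 1680 [0.2012 0.2422]
  0.2 132 x mid 0.5864983139330961 w 0.02469295359498236 z 0.16471316324245114
  0.21 330 x mid 0.5866441035208945 w 0.024683595117300006 z 0.16437888661629388
  0.22 332 x mid 0.5867924710205791 w 0.024689281530346552 z 0.16467504545812678
  0.23 315 x mid 0.5869572107836674 w 0.024615063616653665 z 0.164426136851755
  0.24 234 x mid 0.5875421008459893 w 0.02549873326210761 z 0.16458447974974902
```

View pics/fin.png

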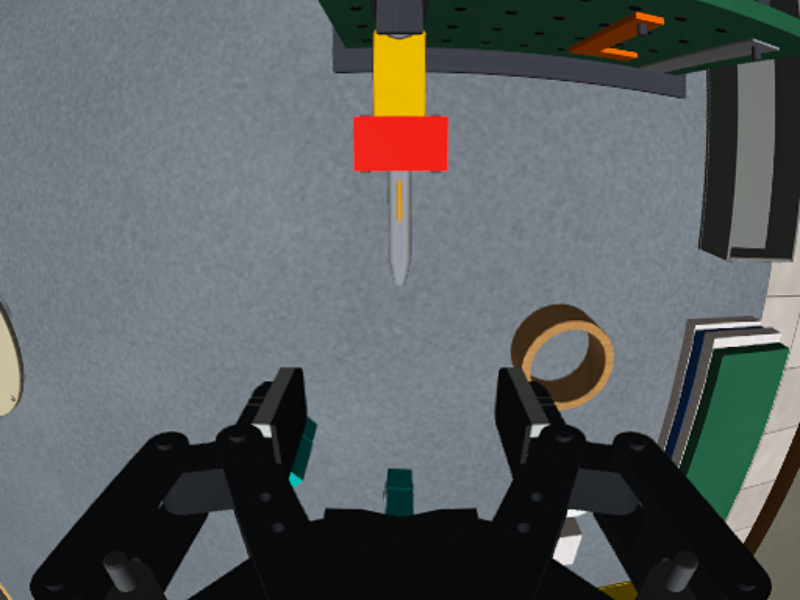

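The picture shows the red cassette at (400,145) flush against the yellow shoulder at row 117. It hangs upright with the leaf visible behind it at (400,200), and the gripper is clear. Handing in.

```bash
python3 -c "
from rig import job
print(job.close_job())"
```

```text
the job is handed in; nothing more can be done
None
```

The hook is out at its stop and the red cassette hangs upright, fully home on the peg, after being pressed there at about 15 N for over a second. The gripper is clear, and the job was handed in at about 24 s; no verdict came back.

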